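# Load the reference standard and latch the analyser's sample shuttle

## Robot

A 7-joint arm with a two-finger parallel gripper is mounted at the origin on the work surface. World frame = base frame: x ahead of the robot, y to its left, z up, the work surface at z = 0. Lengths are in m, angles in rad, forces in N, time in s.
With the tool pointing down it reaches from about 0.375 to 0.925 m from the base axis. Payload 3.1 kg.
Tool frame: the origin (TCP) lies at the very end of the fingers, on their centre line; the grasp point (between the pads) lies 19 mm behind it; z points along the fingers, y is the line along which they close (so a half turn about z gives the same grasp; the last joint's range is limited). The gripper opens to 85 mm and grips with 20 to 120 N. Pads are 22 mm wide; open, the fingers measure 114 mm over their backs; the gripper's body (76 mm by 85 mm) begins 54 mm behind the grasp point. The pads swing forward as they close: fully open they stand 13 mm farther back than shut.
Start: joints at [1.037, 0.383, 0.044, 1.598, -0.018, 1.161, -0.05], TCP at [0.274, -0.589, 0.231] pointing down, gripper open.
Joint ranges: [-2.61, 2.61], [-0.41, 2.15], [-1.48, 1.57], [0, 2.5], [-1.57, 4.71], [0.05, 1.97], [-2.85, 2.85]. Speed limits (rad/s): [2.79, 2.79, 3.14, 3.14, 3.14, 3.14, 3.14].

## Interface

Orientations are given as a unit quaternion [x, y, z, w].
In Python, from rig import * gives the robot as it stands. The module is installed in compiled form; this text tells all that it offers.
- The arm moves only by the tool apply_moves, never from a script. Its argument "plan" is a list of rows, each an object with "dp": the shift along the world's x, y, z scaled (see below), a list of three; "delta_rot": the turn, a rotation vector about the world's x, y, z scaled (see below), a list of three; "fingers": the closure, from -1 (fully open) to 1 (shut). A call has 1 to 10 rows; each row shifts and turns the commanded pose from where the row before left it; what a row does not reach is not made up. The controller multiplies each number of a shift by 0.025 m and each number of a turn by 0.12 rad. A row lasts 1/10 s, in which the tool goes at most 50 mm and 8.59 degrees, less where a joint would pass 70% of its speed; a pose out of reach is approached as far as the arm can. A call with a number of a shift or a turn outside -1 to 1 is refused whole. A call with a gripper value outside its range is refused whole. The fingers move at their own pace and stop on an object; "newtons" is the grip in N (left out, the last holds). Time passes only in rows, so rows that do not move let the fingers close. It gives the time, the measured TCP pose, the force, the opening and the grip force at its end, in the units of the state.
- observe(): the state, without advancing time (a new reading comes with each control period).
- grab_frame(name): name is "scene" or "top"; returns the picture (480x640x3 uint8, red, green, blue); there is no depth.
- calibration(name): a dict with "vfov" (degrees; the focal length in pixels is half the picture's height over the tangent of half this angle, whatever the lens; pixels are square), "cx", "cy" (the principal point, pixels), "rvec" (rotation vector, rad) and "tvec" (3), from world to camera coordinates, as OpenCV has them. Camera axes: x right, y down, z forward; pixel columns grow to the right and rows downward; lengths in m; the calibration is good to about 2 mm. A picture is of the moment at which its call begins. calibration takes no time and is no camera call.
- hand_in(): hands the job in; it is judged then, once.
The state is a dict: "time_s": time; "joints": joint angles; "joint_velocities": joint speeds; "tau": joint torques, N m; "ee_pos": TCP position; "orientation": TCP orientation; "ft_force": force on the tool from outside, world axes, zero at the start; "moment": the same for the moment, N m; "gripper_width": opening from 0.0 (shut) to 1.0 (fully open); "grasp_force": force on a finger pad.
Only numpy, scipy, OpenCV 4.12 (cv2) and the standard library are available. Lean on these libraries where they do the work, as an engineer would, in place of code of your own. Each camera call takes 0.05 s, during which the arm holds its last target. There are 200 camera calls.

## Task

Get the analyser ready for its calibration reading: lay the small steel reference standard with the knob, knob up, flat in the round nest of the pulled-out sample shuttle and let go of it. Then push the sprung shuttle into the analyser by its upright front plate, all the way until it latches and stays in by itself; the depth stop inside, with its latch, is set anew for every job, so feel for the stop and ease the shuttle right up against it without ramming it. Leave the blank disc, the weight and the jar where they stand.

Things in the scene. Friction and masses are not known exactly. Their poses are not given: they have to be found in the camera images.
- loader: Sample loader, fixed: aluminium base 260 x 120 x 12 mm; on it, from x = -22 mm on, a white housing 100 wide, 64 high, open to -x as a tunnel 80 wide with its roof at 52, hiding latch and end stop; a metal tube (axis y, x = 59 to 111, top at 124 mm) lies on it. Origin: centre of the base's underside, on the table. +x: direction in which the shuttle is pushed (roughly away from the robot); z up.
- shuttle (a joint): Travel (m) of the dark steel shuttle along the loader's +x; 0 = out (start). Spring 2 N, rising to 6 N, plus 2 to 4 N over the last 25 mm where the latch lifts. Latches somewhere from 0.040 to 0.080 (differs each time, unmarked); hard stop 3 mm beyond that. Let go, it settles back on the latch and stays in; let go too early, it springs out to 0. Over 30 N is ramming.
- push_face (a point): Centre of the outer (-x) face of the shuttle's upright front plate: 64 mm wide (y), 6 thick, from 14 to 52 mm above the table. Moves with the shuttle, axes as the loader's. With the shuttle out it is at x = -116 mm of the loader, 33 mm above the table. The base below it (top at 12 mm) reaches 14 mm farther out.
- nest (a point): Centre of the floor of the round nest in the shuttle: recess of 48 mm diameter, 5 mm deep, open upwards; floor 21 mm, rim 26 mm above the table. 66 mm behind the push face (x = -50 mm of the loader when out); moves with the shuttle, axes as the loader's. The front plate's inner face is 60 mm from it and rises to 52 mm.
- standard: Reference standard, loose: steel disc of 40 mm diameter and 8 mm thickness with an upright cylindrical knob on its centre (16 mm diameter, 16 mm high; 24 mm in all), 80 to 170 g. Origin: centre of its underside, z up along the knob.
- blank: Bystander: plain steel disc without a knob, 40 mm diameter, 10 mm thick. Origin: centre of its underside.
- weight: Bystander: dark steel cylinder, 48 mm diameter, 40 mm high. Origin: centre of its underside.
- jar: Bystander: small amber jar with a white cap, 44 mm diameter, 58 mm high. Origin: centre of its underside.

How it is judged:
By the outcome, as a careful person would: the job done as asked, in the order asked, and still so for the second after the job is handed in, with the robot touching nothing.
It also fails if it takes over 48 s, if anything falls off the work surface, if the arm or the gripper's body presses on something with over 40 N, if the wrist force passes 120 N, or if a joint passes its speed limit or range.

## Working session

There is one attempt and no reset: what is moved stays moved. The work goes in short steps, Python scripts to look and compute and a tool call to move; the robot and the scene stay as the last step left them, time stands still between calls to the robot, and variables do not carry over. Pictures are saved under pics/ and viewed, at most 10 in all, crops included, and the job is handed in when it is done.

Besides the shell and the picture viewer there is one more tool, called after "Request:" as a command line: name --argument value ..., lists and objects as JSON in quotes. apply_moves: Moves the arm, as the interface text tells. Its arguments: {"type":"object","properties":{"plan":{"type":"array"},"newtons":{"type":"number"}},"required":["plan"]}

```bash
mkdir -p pics; python3 - <<'E'
from rig import *
import cv2
for n in("scene","top"):
    f=grab_frame(n); cv2.imwrite(f"pics/{n}0.png",f[:,:,::-1]); print(n,calibration(n))
s=observe(); print(s)
E
```

```text
scene {'vfov': 42.35871679293567, 'cx': 326.9713652057303, 'cy': 233.18924484850936, 'rvec': array([ 2.05669494,  0.65083803, -0.34977008]), 'tvec': array([-0.46461886, -0.08367089,  1.12742241])}
top {'vfov': 51.40292221701932, 'cx': 322.12473384038583, 'cy': 236.79682242059698, 'rvec': array([ 2.14158782, -2.07561616,  0.212534  ]), 'tvec': array([0.06990779, 0.56317562, 0.73659101])}
{'time_s': 0.1, 'joints': array([ 1.03716602,  0.38376718,  0.04387089,  1.59942409, -0.01789406,
        1.16122469, -0.04991504]), 'joint_velocities': array([ 0.00025415, -0.00286441, -0.00153663, -0.00209528, -0.00035947,
        0.00053138, -0.00081868]), 'tau': array([ 1.92267587e-03, -4.34728360e+01,  1.02864906e+00, -2.50456274e+01,
        1.07992371e-02,  5.46598923e-03, -1.54842223e-05]), 'ee_pos': array([ 0.27401803, -0.58846375,  0.23000102]), 'orientation': array([ 9.76345767e-01,  2.16211623e-01, -3.33592753e-04, -1.16851948e-03]), 'ft_force': array([-0.38230294,  0.0846173 , -0.61073301]), 'moment': array([ 0.02749912,  0.0231118 , -0.01419471]), 'grasp_force': 0.0, 'gripper_width': 0.9981102655304583}
```

View pics/scene0.png

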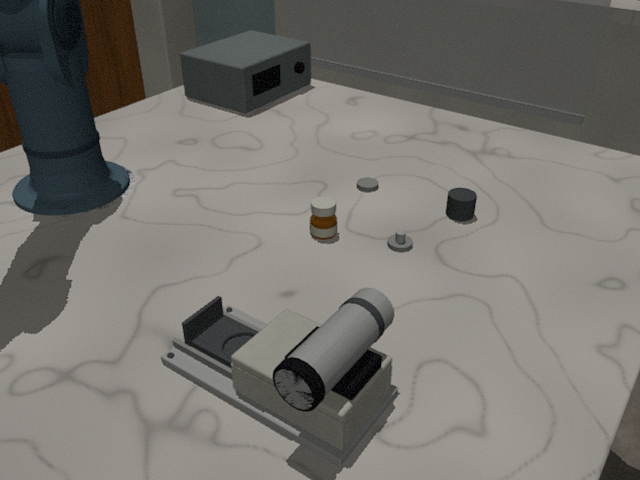

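View pics/top0.png

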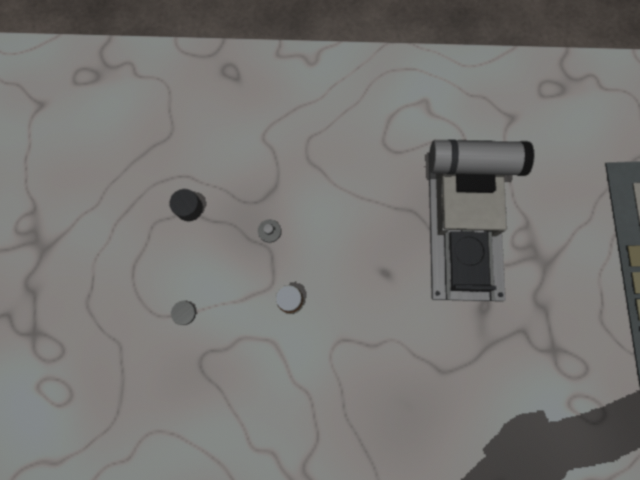

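The scene view shows the standard at (400,242), its knob at (401,236), and the loader's open end around (165,360)-(230,310). In the top view the standard is at (269,231), the nest near (471,250), the front plate near y=288, and the base corners near (432,300) and (505,300). I'll zoom in on these.

```bash
cat > h.py <<'E'
from rig import *
import cv2, numpy as np
def cam(n):
    c=calibration(n); f=240/np.tan(np.radians(c["vfov"])/2)
    R=cv2.Rodrigues(np.array(c["rvec"]))[0]; t=np.array(c["tvec"])
    K=np.array([[f,0,c["cx"]],[0,f,c["cy"]],[0,0,1]]); return K,R,t
def ray(n,p):
    K,R,t=cam(n); d=R.T@np.linalg.solve(K,[p[0],p[1],1.]); return -R.T@t,d/np.linalg.norm(d)
def onz(n,p,z):
    o,d=ray(n,p); return o+d*(z-o[2])/d[2]
def tri(ps,pt):
    o1,d1=ray("scene",ps);o2,d2=ray("top",pt)
    a=np.linalg.lstsq(np.c_[d1,-d2],o2-o1,rcond=None)[0]
    A,B=o1+a[0]*d1,o2+a[1]*d2
    return (A+B)/2,np.linalg.norm(A-B)
def proj(n,X):
    K,R,t=cam(n); q=K@(R@np.array(X)+t); return q[:2]/q[2]
E
python3 - <<'E'
from h import *
print(tri((400,241),(269,231)),tri((401,234),(268,229)))
for p in [(432,300),(505,300)]: print(onz("top",p,.012))
print(onz("scene",(166,359),.012))
t=cv2.imread("pics/top0.png");s=cv2.imread("pics/scene0.png")
a=cv2.resize(t[220:310,420:520],None,fx=4,fy=4,interpolation=cv2.INTER_CUBIC)
b=cv2.resize(t[215:247,254:286],None,fx=7,fy=7,interpolation=cv2.INTER_CUBIC)
c=cv2.resize(s[290:400,155:255],None,fx=4,fy=4,interpolation=cv2.INTER_CUBIC)
d=cv2.resize(s[225:255,384:416],None,fx=5,fy=5,interpolation=cv2.INTER_CUBIC)
o=np.zeros((600,800,3),np.uint8)
o[:360,:400]=a;o[:440,400:]=c;o[365:589,:224]=b;o[445:595,400:560]=d
cv2.imwrite("pics/z1.png",cv2.convertScaleAbs(o,alpha=1.4))
E
```

```text
(array([0.57969415, 0.17948643, 0.00696898]), np.float64(0.0017785539571323569)) (array([0.58024311, 0.17980235, 0.01999028]), np.float64(0.0018165537191067182))
[ 0.46991004 -0.09615381  0.012     ]
[ 0.47367308 -0.21608841  0.012     ]
[ 0.48242846 -0.21512277  0.012     ]
```

View pics/z1.png

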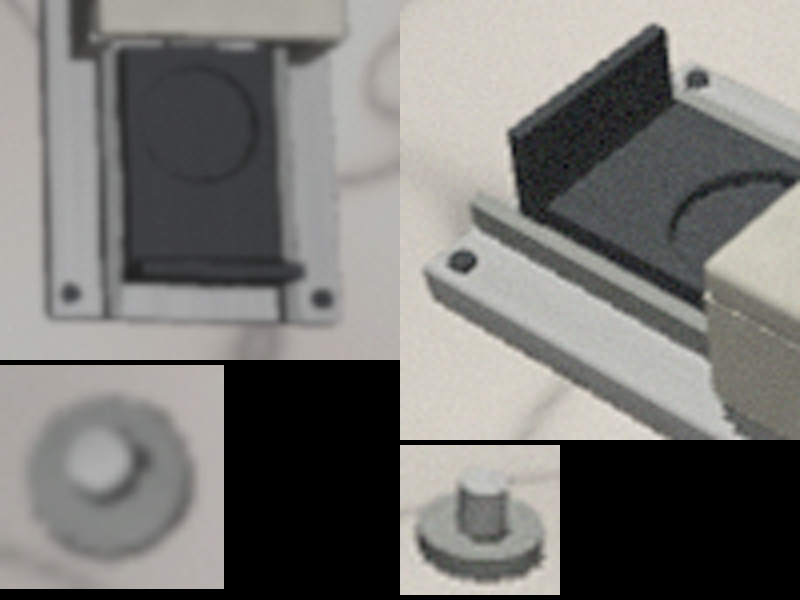

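```bash
python3 - <<'E'
from h import *
np.set_printoptions(precision=4,suppress=True)
print("disc",tri((399.8,241.0),(269.2,230.5)),"knobtop",tri((400.4,232.0),(267.6,228.2)))
hl=tri((228.9,309.1),(437.1,292.9)); hr=tri((169.9,354.9),(500.1,294.1)); print("holes",hl,hr)
print("holes@z",*[onz(*a,.012) for a in [("scene",(228.9,309.1)),("scene",(169.9,354.9)),("top",(437.1,292.9)),("top",(500.1,294.1))]])
print("nest",onz("top",(469.4,250.9),.026))
A=onz("scene",(181.6,322.6),.052);B=onz("scene",(218.6,296.1),.052);print("plate scene",A,B,(A+B)/2,np.linalg.norm(A-B))
print("plate top inner edge",onz("top",(452.4,285.5),.052),onz("top",(495.4,287.5),.052))
C=onz("top",(431.6,298.9),.012);D=onz("top",(504.1,299.9),.012);print("front corners",C,D,np.linalg.norm(C-D))
# standard with colour contour
for n,(x0,y0,x1,y1) in {"top":(250,210,290,250)}.items():
    im=cv2.imread(f"pics/{n}0.png")[y0:y1,x0:x1].astype(int)
    m=((im[:,:,2]-im[:,:,1])<-4).astype(np.uint8)
    c=max(cv2.findContours(m,0,1)[0],key=cv2.contourArea); (x,y),r=cv2.minEnclosingCircle(c); print("mask",x+x0,y+y0,r,onz("top",(x+x0,y+y0),.006))
o=observe()
from scipy.spatial.transform import Rotation as R
print(R.from_quat(o["orientation"]).as_matrix())
E
```

```text
disc (array([0.5801, 0.1789, 0.0076]), np.float64(0.0009479183221214481)) knobtop (array([0.58  , 0.1795, 0.0239]), np.float64(8.128143634824256e-05))
holes (array([ 0.4817, -0.1042,  0.0139]), np.float64(0.00021025562964732463)) (array([ 0.4827, -0.2083,  0.0134]), np.float64(0.0008769497264331695))
holes@z [ 0.4801 -0.1025  0.012 ] [ 0.481  -0.2076  0.012 ] [ 0.4819 -0.1047  0.012 ] [ 0.4831 -0.2084  0.012 ]
nest [ 0.5514 -0.1559  0.026 ]
plate scene [ 0.4872 -0.1879  0.052 ] [ 0.4879 -0.1254  0.052 ] [ 0.4876 -0.1566  0.052 ] 0.062499518938931006
plate top inner edge [ 0.4901 -0.12    0.052 ] [ 0.4891 -0.1875  0.052 ]
front corners [ 0.4717 -0.0955  0.012 ] [ 0.4738 -0.2146  0.012 ] 0.11911533365042469Traceback (most recent call last):
  File "<stdin>", line 14, in <module>
ValueError: max() iterable argument is empty
```

Both heights check out: disc top 7.6 mm, knob top 23.9 mm. The standard is at (0.580, 0.179), the nest at about (0.552, -0.156), and the loader is aligned with the world axes to within about 0.012 rad. Next I move over the standard.

Request:
apply_moves --plan '[{"dp": [0.4, 1, 0], "delta_rot": [0, 0, -0.12], "fingers": -1}, {"dp": [0.4, 1, 0], "delta_rot": [0, 0, -0.12], "fingers": -1}, {"dp": [0.4, 1, 0], "delta_rot": [0, 0, -0.12], "fingers": -1}, {"dp": [0.4, 1, 0], "delta_rot": [0, 0, -0.12], "fingers": -1}, {"dp": [0.4, 1, 0], "delta_rot": [0, 0, -0.12], "fingers": -1}, {"dp": [0.4, 1, 0], "delta_rot": [0, 0, -0.12], "fingers": -1}, {"dp": [0.4, 1, 0], "delta_rot": [0, 0, -0.12], "fingers": -1}, {"dp": [0.4, 1, 0], "delta_rot": [0, 0, -0.12], "fingers": -1}, {"dp": [0.4, 1, 0], "delta_rot": [0, 0, -0.12], "fingers": -1}, {"dp": [0.4, 1, 0], "delta_rot": [0, 0, -0.12], "fingers": -1}]'

```text
time_s: 1.1
ee_pos: [0.3743, -0.3379, 0.2307]
orientation: [0.989, 0.145, -0.0, -0.0]
ft_force: [-0.1, -0.4, -0.8]
gripper_width: 0.998
grasp_force: 0.0
```

Request:
apply_moves --plan '[{"dp": [0.4, 1, 0], "delta_rot": [0, 0, -0.12], "fingers": -1}, {"dp": [0.4, 1, 0], "delta_rot": [0, 0, -0.12], "fingers": -1}, {"dp": [0.4, 1, 0], "delta_rot": [0, 0, -0.12], "fingers": -1}, {"dp": [0.4, 1, 0], "delta_rot": [0, 0, -0.12], "fingers": -1}, {"dp": [0.4, 1, 0], "delta_rot": [0, 0, -0.12], "fingers": -1}, {"dp": [0.4, 1, 0], "delta_rot": [0, 0, -0.12], "fingers": -1}, {"dp": [0.4, 1, 0], "delta_rot": [0, 0, -0.12], "fingers": -1}, {"dp": [0.4, 1, 0], "delta_rot": [0, 0, -0.12], "fingers": -1}, {"dp": [0.4, 1, 0], "delta_rot": [0, 0, -0.12], "fingers": -1}, {"dp": [0.4, 1, 0], "delta_rot": [0, 0, -0.12], "fingers": -1}]'

```text
time_s: 2.1
ee_pos: [0.4742, -0.0882, 0.2308]
orientation: [0.997, 0.074, -0.0, -0.0]
ft_force: [0.2, 0.0, 0.1]
gripper_width: 1.0
grasp_force: 0.0
```

Request:
apply_moves --plan '[{"dp": [0.4, 1, 0], "delta_rot": [0, 0, -0.12], "fingers": -1}, {"dp": [0.4, 1, 0], "delta_rot": [0, 0, -0.12], "fingers": -1}, {"dp": [0.4, 1, 0], "delta_rot": [0, 0, -0.12], "fingers": -1}, {"dp": [0.4, 1, 0], "delta_rot": [0, 0, -0.12], "fingers": -1}, {"dp": [0.4, 1, 0], "delta_rot": [0, 0, -0.12], "fingers": -1}, {"dp": [0.4, 1, -0.4], "delta_rot": [0, 0, -0.12], "fingers": -0.6}, {"dp": [0.4, 1, -0.8], "delta_rot": [0, 0, -0.12], "fingers": -0.2}, {"dp": [0.4, 1, -0.8], "delta_rot": [0, 0, -0.12], "fingers": -0.2}, {"dp": [0.4, 1, -0.8], "delta_rot": [0, 0, -0.12], "fingers": -0.2}, {"dp": [0.4, 1, -0.8], "delta_rot": [0, 0, -0.12], "fingers": -0.2}]'

```text
time_s: 3.1
ee_pos: [0.5743, 0.1614, 0.1399]
orientation: [1.0, 0.001, -0.0, 0.0]
ft_force: [0.3, 0.4, 0.0]
gripper_width: 0.601
grasp_force: 0.0
```

Request:
apply_moves --plan '[{"dp": [0.24, 0.7, -0.6], "delta_rot": [0, 0, -0.04], "fingers": -0.2}, {"dp": [0, 0, -0.6], "delta_rot": [0, 0, 0], "fingers": -0.2}, {"dp": [0, 0, -0.6], "delta_rot": [0, 0, 0], "fingers": -0.2}, {"dp": [0, 0, 0], "delta_rot": [0, 0, 0], "fingers": -0.2}]'

```text
time_s: 3.5
ee_pos: [0.5781, 0.1752, 0.0931]
orientation: [1.0, -0.001, -0.003, 0.002]
ft_force: [-1.3, -1.7, 0.3]
gripper_width: 0.602
grasp_force: 0.0
```

```bash
python3 - <<'E'
from h import *
s=observe(); print(s["ee_pos"],s["gripper_width"],s["orientation"])
a=grab_frame("scene")[:,:,::-1]; b=grab_frame("top")[:,:,::-1]
o=np.zeros((400,800,3),np.uint8)
o[:]=np.hstack([cv2.resize(a[170:270,350:450],(400,400)),cv2.resize(b[180:280,220:320],(400,400))])
cv2.imwrite("pics/g1.png",o)
E
```

```text
[0.57805999 0.175157   0.09310812] 0.6017267628783994 [ 0.99999335 -0.0013624  -0.0029278   0.00169611]
```

View pics/g1.png

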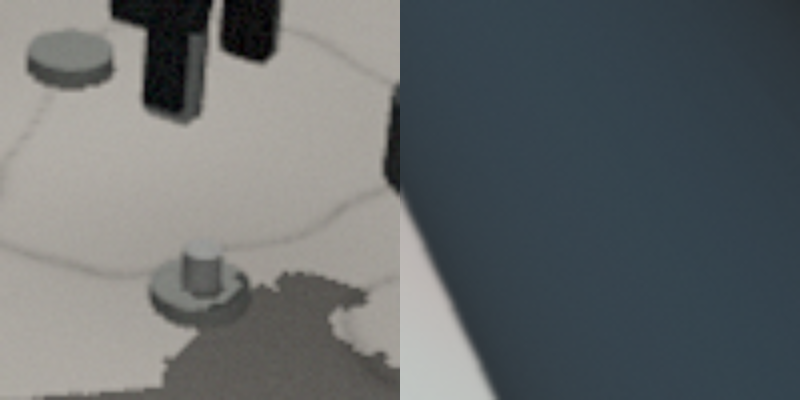

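The open fingers hang above the standard, whose knob is at about (400,232) in the scene image, unmoved. The arm blocks the top view. I'll correct sideways and descend.

Request:
apply_moves --plan '[{"dp": [0.08, 0.15, -0.5], "delta_rot": [0, 0, 0], "fingers": -0.2}, {"dp": [0, 0, -0.5], "delta_rot": [0, 0, 0], "fingers": -0.2}, {"dp": [0, 0, -0.5], "delta_rot": [0, 0, 0], "fingers": -0.2}, {"dp": [0, 0, -0.5], "delta_rot": [0, 0, 0], "fingers": -0.2}, {"dp": [0, 0, -0.5], "delta_rot": [0, 0, 0], "fingers": -0.2}, {"dp": [0, 0, 0], "delta_rot": [0, 0, 0], "fingers": -0.2}, {"dp": [0, 0, 0], "delta_rot": [0, 0, 0], "fingers": -0.2}]'

```text
time_s: 4.3
ee_pos: [0.582, 0.1819, 0.0331]
orientation: [1.0, -0.0, -0.001, 0.0]
ft_force: [-0.3, -0.3, -0.1]
gripper_width: 0.598
grasp_force: 0.0
```

Request:
apply_moves --plan '[{"dp": [-0.08, -0.1, -0.3], "delta_rot": [0, 0, 0], "fingers": -0.2}, {"dp": [0, 0, -0.3], "delta_rot": [0, 0, 0], "fingers": -0.2}, {"dp": [0, 0, -0.26], "delta_rot": [0, 0, 0], "fingers": -0.2}, {"dp": [0, 0, 0], "delta_rot": [0, 0, 0], "fingers": -0.2}, {"dp": [0, 0, 0], "delta_rot": [0, 0, 0], "fingers": -0.2}, {"dp": [0, 0, 0], "delta_rot": [0, 0, 0], "fingers": -0.2}]'

```text
time_s: 4.9
ee_pos: [0.5807, 0.1797, 0.0125]
orientation: [1.0, -0.0, 0.0, -0.0]
ft_force: [1.0, -0.4, -0.4]
gripper_width: 0.604
grasp_force: 0.0
```

```bash
python3 - <<'E'
from h import *
s=observe(); print(s["ee_pos"],s["ft_force"])
a=grab_frame("scene")[:,:,::-1]
cv2.imwrite("pics/g2.png",cv2.resize(a[210:260,370:430],(720,600)))
E
```

```text
[0.580685   0.1797101  0.01249995] [ 0.97580764 -0.44051802 -0.41739791]
```

View pics/g2.png

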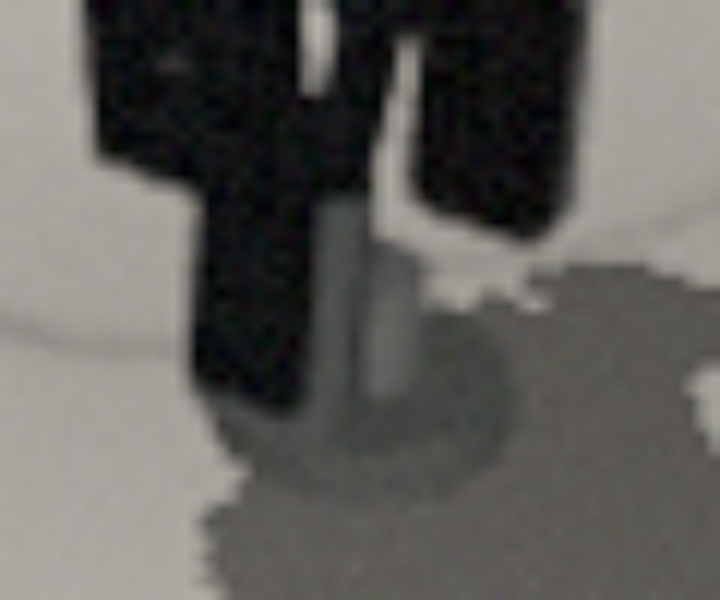

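The near finger stands at (270,400) beside the knob at (395,330), and the knob lies between the fingers. I'll lower 1 mm and close.

Request:
apply_moves --plan '[{"dp": [0, 0, -0.06], "delta_rot": [0, 0, 0], "fingers": 0.3}, {"dp": [0, 0, 0], "delta_rot": [0, 0, 0], "fingers": 1}, {"dp": [0, 0, 0], "delta_rot": [0, 0, 0], "fingers": 1}, {"dp": [0, 0, 0], "delta_rot": [0, 0, 0], "fingers": 1}, {"dp": [0, 0, 0], "delta_rot": [0, 0, 0], "fingers": 1}, {"dp": [0, 0, 0], "delta_rot": [0, 0, 0], "fingers": 1}]' --newtons 40

```text
time_s: 5.55
ee_pos: [0.5805, 0.1795, 0.0109]
orientation: [1.0, -0.0, 0.0, 0.0]
ft_force: [-0.4, 0.5, 1.7]
gripper_width: 0.166
grasp_force: 39.0
```

Request:
apply_moves --plan '[{"dp": [0, 0, 0.4], "delta_rot": [0, 0, 0], "fingers": 1}, {"dp": [0, 0, 1], "delta_rot": [0, 0, 0], "fingers": 1}, {"dp": [0, 0, 1], "delta_rot": [0, 0, 0], "fingers": 1}, {"dp": [0, -0.3, 1], "delta_rot": [0, 0, 0], "fingers": 1}, {"dp": [-0.1, -0.7, 0.6], "delta_rot": [0, 0, 0], "fingers": 1}, {"dp": [-0.1, -1, 0], "delta_rot": [0, 0, 0], "fingers": 1}, {"dp": [-0.1, -1, 0], "delta_rot": [0, 0, 0], "fingers": 1}, {"dp": [-0.1, -1, 0], "delta_rot": [0, 0, 0], "fingers": 1}, {"dp": [-0.1, -1, 0], "delta_rot": [0, 0, 0], "fingers": 1}, {"dp": [-0.1, -1, 0], "delta_rot": [0, 0, 0], "fingers": 1}]'

```text
time_s: 6.55
ee_pos: [0.5648, 0.0286, 0.111]
orientation: [1.0, -0.0, -0.0, 0.0]
ft_force: [0.8, -0.1, -0.9]
gripper_width: 0.164
grasp_force: 39.1
```

Request:
apply_moves --plan '[{"dp": [-0.1, -1, 0], "delta_rot": [0, 0, 0], "fingers": 1}, {"dp": [-0.1, -1, 0], "delta_rot": [0, 0, 0], "fingers": 1}, {"dp": [-0.1, -1, 0], "delta_rot": [0, 0, 0], "fingers": 1}, {"dp": [-0.1, -1, 0], "delta_rot": [0, 0, 0], "fingers": 1}, {"dp": [-0.1, -1, 0], "delta_rot": [0, 0, 0], "fingers": 1}, {"dp": [-0.04, -1, 0], "delta_rot": [0, 0, 0], "fingers": 1}, {"dp": [0, -0.8, 0], "delta_rot": [0, 0, 0], "fingers": 1}, {"dp": [0, -0.6, -0.2], "delta_rot": [0, 0, 0], "fingers": 1}, {"dp": [0, 0, -0.4], "delta_rot": [0, 0, 0], "fingers": 1}, {"dp": [0, 0, 0], "delta_rot": [0, 0, 0], "fingers": 1}]'

```text
time_s: 7.55
ee_pos: [0.5501, -0.1543, 0.0937]
orientation: [1.0, -0.0, -0.002, -0.001]
ft_force: [-0.7, 1.0, -1.1]
gripper_width: 0.165
grasp_force: 39.1
```

Request:
apply_moves --plan '[{"dp": [0.04, -0.04, -0.5], "delta_rot": [0, 0, 0], "fingers": 1}, {"dp": [0, 0, -0.5], "delta_rot": [0, 0, 0], "fingers": 1}, {"dp": [0, 0, -0.5], "delta_rot": [0, 0, 0], "fingers": 1}, {"dp": [0, 0, -0.2], "delta_rot": [0, 0, 0], "fingers": 1}, {"dp": [0, 0, 0], "delta_rot": [0, 0, 0], "fingers": 1}, {"dp": [0, 0, 0], "delta_rot": [0, 0, 0], "fingers": 1}, {"dp": [0, 0, 0], "delta_rot": [0, 0, 0], "fingers": 1}]'

```text
time_s: 8.25
ee_pos: [0.5536, -0.1566, 0.0539]
orientation: [1.0, -0.0, 0.001, 0.0]
ft_force: [0.2, -0.1, -2.0]
gripper_width: 0.164
grasp_force: 39.1
```

```bash
python3 - <<'E'
from h import *
s=observe(); print(s["ee_pos"],s["ft_force"])
a=grab_frame("scene")[:,:,::-1]; b=grab_frame("top")[:,:,::-1]
cv2.imwrite("pics/sc3.png",a);cv2.imwrite("pics/tp3.png",b)
cv2.imwrite("pics/g3.png",np.hstack([cv2.resize(a[260:380,150:270],(480,480)),cv2.resize(b[210:310,410:490],(320,400))[:400] if 0 else cv2.resize(b[210:310,425:505],(320,480))]))
E
```

```text
[ 0.55356829 -0.1566036   0.05386318] [ 0.20153917 -0.10965304 -1.98464262]
```

View pics/g3.png

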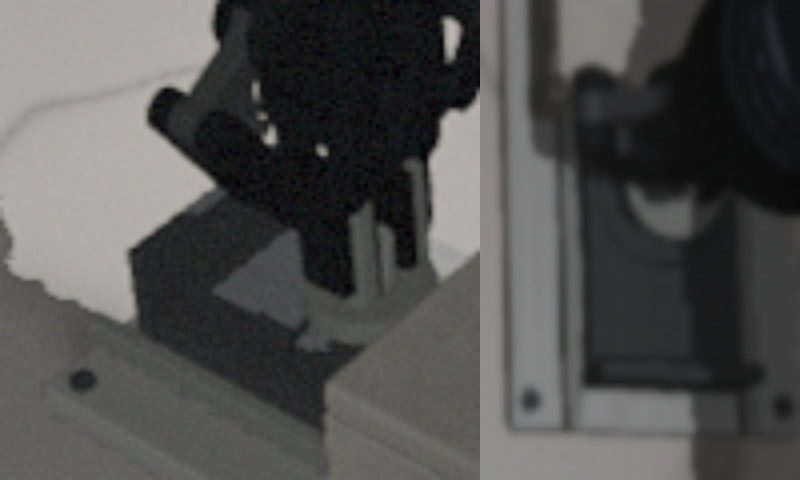

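The left panel shows the disc held level above the nest. The right panel shows the disc's near arc bottoming at about (675,242) in the crop, which is (473.8,260.4) in the top image. The nest's arc is just below it. Next I compare this with the prediction.

```bash
python3 - <<'E'
from h import *
np.set_printoptions(precision=4,suppress=True)
p=np.array([.5536,-.1566])
th=np.linspace(0,2*np.pi,200)
for z in(.043,.051):
    q=np.array([proj("top",[p[0]+.02*np.cos(t),p[1]+.02*np.sin(t),z]) for t in th]); i=q[:,1].argmax(); print("disc",z,q[i],q[:,0].min(),proj("top",[*p,z]))
for z,c in((.026,(.552,-.156)),):
    q=np.array([proj("top",[c[0]+.024*np.cos(t),c[1]+.024*np.sin(t),z]) for t in th]); i=q[:,1].argmax(); print("nest pred",q[i],q[:,0].min(),q[:,0].max(),q[:,1].min())
print("obs disc bottom",onz("top",(473.75-.4,260.2),.051)," nest obs",onz("top",(469.4,265.9),.026),onz("top",(469.4,236.2),.026),onz("top",(454.6,250.9),.026),onz("top",(484.2,250.9),.026))
E
```

```text
disc 0.043 [473.3374 259.8844] 460.3709919700812 [472.7607 247.6763]
disc 0.051 [474.8079 259.0765] 461.7064106553864 [474.218  246.7529]
nest pred [470.0789 264.9116] 454.8494308393035 484.0043892404548 236.30235473333818
obs disc bottom [ 0.5317 -0.1545  0.051 ]  nest obs [ 0.5263 -0.1552  0.026 ] [ 0.5762 -0.1567  0.026 ] [ 0.5506 -0.1316  0.026 ] [ 0.5521 -0.1803  0.026 ]
```

Everything agrees, with the nest at about (0.5515, -0.156). I'll correct and lower.

Request:
apply_moves --plan '[{"dp": [-0.07, 0.03, 0], "delta_rot": [0, 0, 0], "fingers": 1}, {"dp": [0, 0, -0.2], "delta_rot": [0, 0, 0], "fingers": 1}, {"dp": [0, 0, -0.2], "delta_rot": [0, 0, 0], "fingers": 1}, {"dp": [0, 0, -0.2], "delta_rot": [0, 0, 0], "fingers": 1}, {"dp": [0, 0, -0.14], "delta_rot": [0, 0, 0], "fingers": 1}, {"dp": [0, 0, 0], "delta_rot": [0, 0, 0], "fingers": 1}, {"dp": [0, 0, 0], "delta_rot": [0, 0, 0], "fingers": 1}]'

```text
time_s: 9.05
ee_pos: [0.5511, -0.1557, 0.0345]
orientation: [1.0, -0.0, -0.0, -0.0]
ft_force: [-0.4, 0.4, -0.9]
gripper_width: 0.164
grasp_force: 39.1
```

Request:
apply_moves --plan '[{"dp": [0.02, 0, -0.06], "delta_rot": [0, 0, 0], "fingers": 1}, {"dp": [0, 0, 0], "delta_rot": [0, 0, 0], "fingers": 1}, {"dp": [0, 0, 0], "delta_rot": [0, 0, 0], "fingers": 1}]'

```text
time_s: 9.35
ee_pos: [0.5518, -0.1557, 0.0334]
orientation: [1.0, -0.0, 0.0, 0.0]
ft_force: [-0.0, 0.3, -1.1]
gripper_width: 0.167
grasp_force: 39.1
```

Request:
apply_moves --plan '[{"dp": [0, 0, -0.04], "delta_rot": [0, 0, 0], "fingers": 1}, {"dp": [0, 0, 0], "delta_rot": [0, 0, 0], "fingers": 1}, {"dp": [0, 0, 0], "delta_rot": [0, 0, 0], "fingers": 1}]'

```text
time_s: 9.65
ee_pos: [0.5516, -0.1558, 0.0323]
orientation: [1.0, -0.001, 0.0, -0.0]
ft_force: [-0.4, -0.7, -1.9]
gripper_width: 0.167
grasp_force: 39.1
```

Request:
apply_moves --plan '[{"dp": [0, 0, -0.02], "delta_rot": [0, 0, 0], "fingers": 1}, {"dp": [0, 0, 0], "delta_rot": [0, 0, 0], "fingers": 0.5}, {"dp": [0, 0, 0], "delta_rot": [0, 0, 0], "fingers": 0.3}, {"dp": [0, 0, 0], "delta_rot": [0, 0, 0], "fingers": 0.1}, {"dp": [0, 0, 0], "delta_rot": [0, 0, 0], "fingers": 0}, {"dp": [0, 0, 0.3], "delta_rot": [0, 0, 0], "fingers": 0}, {"dp": [0, 0, 0.8], "delta_rot": [0, 0, 0], "fingers": 0}, {"dp": [0, 0, 1], "delta_rot": [0, 0, 0], "fingers": 0}, {"dp": [0, 0, 1], "delta_rot": [0, 0, 0], "fingers": 0}, {"dp": [-0.5, 0, 1], "delta_rot": [0, 0, 0], "fingers": 0.5}]'

```text
time_s: 10.65
ee_pos: [0.5408, -0.1553, 0.1362]
orientation: [1.0, 0.0, 0.001, -0.0]
ft_force: [0.4, 0.1, 0.8]
gripper_width: 0.342
grasp_force: 0.0
```

Request:
apply_moves --plan '[{"dp": [-1, 0, 0], "delta_rot": [0, 0, 0], "fingers": 1}, {"dp": [-1, 0, 0], "delta_rot": [0, 0, 0], "fingers": 1}, {"dp": [-1, 0, 0], "delta_rot": [0, 0, 0], "fingers": 1}, {"dp": [-1, 0, -0.4], "delta_rot": [0, 0, 0], "fingers": 1}, {"dp": [0, 0, -1], "delta_rot": [0, 0, 0], "fingers": 1}, {"dp": [0, 0, -1], "delta_rot": [0, 0, 0], "fingers": 1}, {"dp": [0, 0, -1], "delta_rot": [0, 0, 0], "fingers": 1}, {"dp": [0, 0, -0.6], "delta_rot": [0, 0, 0], "fingers": 1}, {"dp": [0, 0, 0], "delta_rot": [0, 0, 0], "fingers": 1}, {"dp": [0, 0, 0], "delta_rot": [0, 0, 0], "fingers": 1}]' --newtons 40

```text
time_s: 11.65
ee_pos: [0.4395, -0.1557, 0.0348]
orientation: [1.0, -0.0, 0.0, -0.0]
ft_force: [0.3, -0.8, -0.5]
gripper_width: 0.001
grasp_force: 0.0
```

```bash
python3 - <<'E'
from h import *
s=observe(); print(s["ee_pos"],s["ft_force"])
a=grab_frame("scene")[:,:,::-1]; b=grab_frame("top")[:,:,::-1]
cv2.imwrite("pics/g4.png",cv2.convertScaleAbs(np.hstack([cv2.resize(a[260:380,150:270],(480,480)),cv2.resize(b[210:310,425:505],(320,480))]),alpha=1.4))
E
```

```text
[ 0.43951863 -0.15571233  0.03477711] [ 0.25505495 -0.80157935 -0.48094436]
```

View pics/g4.png

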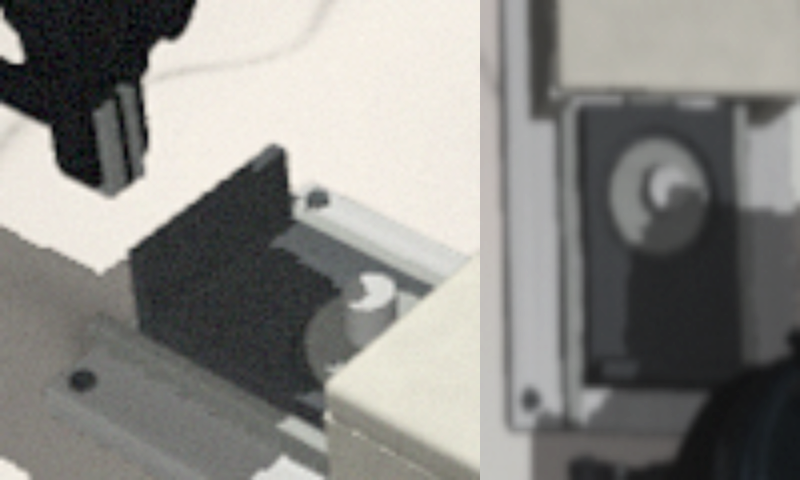

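The standard lies flat in the nest, with its disc centred in the top crop at about (658,197), and the knob stands up. The closed fingers are in front of the plate. I'll lower slightly and approach.

Request:
apply_moves --plan '[{"dp": [0.3, -0.02, -0.36], "delta_rot": [0, 0, 0], "fingers": 1}, {"dp": [0.3, 0, 0], "delta_rot": [0, 0, 0], "fingers": 1}, {"dp": [0.3, 0, 0], "delta_rot": [0, 0, 0], "fingers": 1}, {"dp": [0.2, 0, 0], "delta_rot": [0, 0, 0], "fingers": 1}, {"dp": [0.2, 0, 0], "delta_rot": [0, 0, 0], "fingers": 1}, {"dp": [0.2, 0, 0], "delta_rot": [0, 0, 0], "fingers": 1}, {"dp": [0, 0, 0], "delta_rot": [0, 0, 0], "fingers": 1}]'

```text
time_s: 12.45
ee_pos: [0.4764, -0.1561, 0.025]
orientation: [1.0, -0.0, -0.001, -0.0]
ft_force: [-1.7, -0.0, 1.2]
gripper_width: -0.001
grasp_force: 0.8
```

Request:
apply_moves --plan '[{"dp": [0.2, 0, 0], "delta_rot": [0, 0, 0], "fingers": 1}, {"dp": [0.2, 0, 0], "delta_rot": [0, 0, 0], "fingers": 1}, {"dp": [0.2, 0, 0], "delta_rot": [0, 0, 0], "fingers": 1}, {"dp": [0.2, 0, 0], "delta_rot": [0, 0, 0], "fingers": 1}, {"dp": [0, 0, 0], "delta_rot": [0, 0, 0], "fingers": 1}]'

```text
time_s: 12.95
ee_pos: [0.4972, -0.156, 0.0249]
orientation: [1.0, -0.0, 0.0, -0.0]
ft_force: [-2.1, 0.7, -2.2]
gripper_width: -0.0
grasp_force: 1.3
```

Request:
apply_moves --plan '[{"dp": [0.2, 0, 0], "delta_rot": [0, 0, 0], "fingers": 1}, {"dp": [0.2, 0, 0], "delta_rot": [0, 0, 0], "fingers": 1}, {"dp": [0, 0, 0], "delta_rot": [0, 0, 0], "fingers": 1}]'

```text
time_s: 13.25
ee_pos: [0.5072, -0.156, 0.025]
orientation: [1.0, -0.0, 0.0, -0.0]
ft_force: [-3.5, -0.6, -2.5]
gripper_width: -0.001
grasp_force: 1.6
```

Request:
apply_moves --plan '[{"dp": [0.1, 0, 0], "delta_rot": [0, 0, 0], "fingers": 1}, {"dp": [0.1, 0, 0], "delta_rot": [0, 0, 0], "fingers": 1}, {"dp": [0.1, 0, 0], "delta_rot": [0, 0, 0], "fingers": 1}, {"dp": [0, 0, 0], "delta_rot": [0, 0, 0], "fingers": 1}]'

```text
time_s: 13.65
ee_pos: [0.5134, -0.156, 0.025]
orientation: [1.0, -0.0, -0.001, -0.0]
ft_force: [-5.8, 1.5, 0.4]
gripper_width: 0.002
grasp_force: 2.8
```

Request:
apply_moves --plan '[{"dp": [0.06, 0, 0], "delta_rot": [0, 0, 0], "fingers": 1}, {"dp": [0, 0, 0], "delta_rot": [0, 0, 0], "fingers": 1}]'

```text
time_s: 13.85
ee_pos: [0.5143, -0.156, 0.025]
orientation: [1.0, -0.001, -0.002, -0.0]
ft_force: [-6.8, 1.0, 2.0]
gripper_width: -0.0
grasp_force: 3.3
```

Request:
apply_moves --plan '[{"dp": [0.05, 0, 0], "delta_rot": [0, 0, 0], "fingers": 1}, {"dp": [0, 0, 0], "delta_rot": [0, 0, 0], "fingers": 1}]'

```text
time_s: 14.05
ee_pos: [0.5153, -0.1559, 0.025]
orientation: [1.0, -0.0, -0.002, -0.0]
ft_force: [-7.1, 0.9, 2.2]
gripper_width: 0.001
grasp_force: 3.5
```

Request:
apply_moves --plan '[{"dp": [0.05, 0, 0], "delta_rot": [0, 0, 0], "fingers": 1}, {"dp": [0, 0, 0], "delta_rot": [0, 0, 0], "fingers": 1}]'

```text
time_s: 14.25
ee_pos: [0.5164, -0.156, 0.025]
orientation: [1.0, -0.001, -0.002, -0.0]
ft_force: [-7.6, 1.5, 2.6]
gripper_width: 0.002
grasp_force: 3.6
```

Request:
apply_moves --plan '[{"dp": [0.03, 0, 0], "delta_rot": [0, 0, 0], "fingers": 1}, {"dp": [0, 0, 0], "delta_rot": [0, 0, 0], "fingers": 1}]'

```text
time_s: 14.45
ee_pos: [0.5171, -0.156, 0.025]
orientation: [1.0, -0.001, -0.002, -0.0]
ft_force: [-7.0, 2.7, 2.3]
gripper_width: 0.002
grasp_force: 3.7
```

Request:
apply_moves --plan '[{"dp": [0.05, 0, 0], "delta_rot": [0, 0, 0], "fingers": 1}, {"dp": [0, 0, 0], "delta_rot": [0, 0, 0], "fingers": 1}]'

```text
time_s: 14.65
ee_pos: [0.5183, -0.156, 0.025]
orientation: [1.0, -0.001, -0.002, -0.0]
ft_force: [-7.6, 1.2, 2.7]
gripper_width: -0.001
grasp_force: 3.7
```

Request:
apply_moves --plan '[{"dp": [0.04, 0, 0], "delta_rot": [0, 0, 0], "fingers": 1}, {"dp": [0, 0, 0], "delta_rot": [0, 0, 0], "fingers": 1}]'

```text
time_s: 14.85
ee_pos: [0.5192, -0.1559, 0.025]
orientation: [1.0, -0.001, -0.002, -0.0]
ft_force: [-7.8, 0.7, 3.6]
gripper_width: 0.001
grasp_force: 3.8
```

Request:
apply_moves --plan '[{"dp": [0.04, 0, 0], "delta_rot": [0, 0, 0], "fingers": 1}, {"dp": [0, 0, 0], "delta_rot": [0, 0, 0], "fingers": 1}]'

```text
time_s: 15.05
ee_pos: [0.5202, -0.1559, 0.025]
orientation: [1.0, -0.001, -0.002, -0.0]
ft_force: [-7.7, 2.2, 3.3]
gripper_width: 0.0
grasp_force: 3.8
```

Request:
apply_moves --plan '[{"dp": [0.05, 0, 0], "delta_rot": [0, 0, 0], "fingers": 1}, {"dp": [0, 0, 0], "delta_rot": [0, 0, 0], "fingers": 1}]'

```text
time_s: 15.25
ee_pos: [0.5214, -0.1559, 0.025]
orientation: [1.0, -0.001, -0.002, -0.0]
ft_force: [-8.0, 1.6, 3.7]
gripper_width: 0.003
grasp_force: 3.9
```

Request:
apply_moves --plan '[{"dp": [0.04, 0, 0], "delta_rot": [0, 0, 0], "fingers": 1}, {"dp": [0, 0, 0], "delta_rot": [0, 0, 0], "fingers": 1}]'

```text
time_s: 15.45
ee_pos: [0.5224, -0.1559, 0.025]
orientation: [1.0, -0.001, -0.002, -0.0]
ft_force: [-7.0, 1.6, 3.1]
gripper_width: -0.001
grasp_force: 3.9
```

Request:
apply_moves --plan '[{"dp": [0.04, 0, 0], "delta_rot": [0, 0, 0], "fingers": 1}, {"dp": [0, 0, 0], "delta_rot": [0, 0, 0], "fingers": 1}]'

```text
time_s: 15.65
ee_pos: [0.5234, -0.1559, 0.025]
orientation: [1.0, -0.001, -0.002, -0.0]
ft_force: [-7.5, 1.5, 3.1]
gripper_width: -0.005
grasp_force: 4.0
```

Request:
apply_moves --plan '[{"dp": [0.04, 0, 0], "delta_rot": [0, 0, 0], "fingers": 1}, {"dp": [0.04, 0, 0], "delta_rot": [0, 0, 0], "fingers": 1}]'

```text
time_s: 15.85
ee_pos: [0.525, -0.1559, 0.025]
orientation: [1.0, -0.001, -0.003, -0.0]
ft_force: [-8.0, 1.6, 4.9]
gripper_width: 0.004
grasp_force: 4.3
```

Request:
apply_moves --plan '[{"dp": [0.04, 0, 0], "delta_rot": [0, 0, 0], "fingers": 1}, {"dp": [0, 0, 0], "delta_rot": [0, 0, 0], "fingers": 1}]'

```text
time_s: 16.05
ee_pos: [0.5262, -0.1559, 0.025]
orientation: [1.0, -0.001, -0.002, -0.0]
ft_force: [-7.7, 1.0, 3.2]
gripper_width: -0.002
grasp_force: 4.1
```

Request:
apply_moves --plan '[{"dp": [0.04, 0, 0], "delta_rot": [0, 0, 0], "fingers": 1}, {"dp": [0.04, 0, 0], "delta_rot": [0, 0, 0], "fingers": 1}]'

```text
time_s: 16.25
ee_pos: [0.5284, -0.1559, 0.025]
orientation: [1.0, -0.001, -0.002, -0.0]
ft_force: [-7.2, 1.5, 3.1]
gripper_width: -0.0
grasp_force: 3.6
```

Request:
apply_moves --plan '[{"dp": [0.04, 0, 0], "delta_rot": [0, 0, 0], "fingers": 1}, {"dp": [0, 0, 0], "delta_rot": [0, 0, 0], "fingers": 1}]'

```text
time_s: 16.45
ee_pos: [0.53, -0.1559, 0.025]
orientation: [1.0, -0.0, -0.002, -0.0]
ft_force: [-7.4, 1.1, 0.9]
gripper_width: 0.001
grasp_force: 3.4
```

The force has dropped, so the latch may just have been passed. I'll use half-millimetre steps from here.

Request:
apply_moves --plan '[{"dp": [0.02, 0, 0], "delta_rot": [0, 0, 0], "fingers": 1}, {"dp": [0, 0, 0], "delta_rot": [0, 0, 0], "fingers": 1}]'

```text
time_s: 16.65
ee_pos: [0.5304, -0.1558, 0.025]
orientation: [1.0, -0.0, -0.002, -0.0]
ft_force: [-7.9, 1.7, 1.5]
gripper_width: -0.003
grasp_force: 3.4
```

Request:
apply_moves --plan '[{"dp": [0.02, 0, 0], "delta_rot": [0, 0, 0], "fingers": 1}, {"dp": [0, 0, 0], "delta_rot": [0, 0, 0], "fingers": 1}]'

```text
time_s: 16.85
ee_pos: [0.5309, -0.1559, 0.025]
orientation: [1.0, -0.0, -0.002, -0.0]
ft_force: [-7.0, 1.5, 2.0]
gripper_width: -0.004
grasp_force: 3.4
```

Request:
apply_moves --plan '[{"dp": [0.02, 0, 0], "delta_rot": [0, 0, 0], "fingers": 1}, {"dp": [0, 0, 0], "delta_rot": [0, 0, 0], "fingers": 1}]'

```text
time_s: 17.05
ee_pos: [0.5314, -0.1558, 0.025]
orientation: [1.0, -0.001, -0.002, -0.0]
ft_force: [-7.6, 0.7, 2.3]
gripper_width: 0.004
grasp_force: 3.5
```

Request:
apply_moves --plan '[{"dp": [0.02, 0, 0], "delta_rot": [0, 0, 0], "fingers": 1}, {"dp": [0, 0, 0], "delta_rot": [0, 0, 0], "fingers": 1}]'

```text
time_s: 17.25
ee_pos: [0.5319, -0.1558, 0.025]
orientation: [1.0, -0.0, -0.002, -0.0]
ft_force: [-6.8, 1.0, 1.7]
gripper_width: 0.002
grasp_force: 3.5
```

Request:
apply_moves --plan '[{"dp": [0.02, 0, 0], "delta_rot": [0, 0, 0], "fingers": 1}, {"dp": [0, 0, 0], "delta_rot": [0, 0, 0], "fingers": 1}]'

```text
time_s: 17.45
ee_pos: [0.5324, -0.1559, 0.025]
orientation: [1.0, -0.0, -0.002, -0.0]
ft_force: [-6.7, 2.1, 1.4]
gripper_width: 0.001
grasp_force: 3.5
```

Request:
apply_moves --plan '[{"dp": [0.03, 0, 0], "delta_rot": [0, 0, 0], "fingers": 1}, {"dp": [0, 0, 0], "delta_rot": [0, 0, 0], "fingers": 1}]'

```text
time_s: 17.65
ee_pos: [0.5331, -0.1559, 0.025]
orientation: [1.0, -0.0, -0.002, -0.0]
ft_force: [-7.1, 2.1, 0.9]
gripper_width: 0.0
grasp_force: 3.5
```

Request:
apply_moves --plan '[{"dp": [0.03, 0, 0], "delta_rot": [0, 0, 0], "fingers": 1}, {"dp": [0, 0, 0], "delta_rot": [0, 0, 0], "fingers": 1}]'

```text
time_s: 17.85
ee_pos: [0.5339, -0.1559, 0.025]
orientation: [1.0, -0.0, -0.002, -0.0]
ft_force: [-7.4, 0.7, 1.6]
gripper_width: -0.002
grasp_force: 3.5
```

Request:
apply_moves --plan '[{"dp": [0.03, 0, 0], "delta_rot": [0, 0, 0], "fingers": 1}, {"dp": [0, 0, 0], "delta_rot": [0, 0, 0], "fingers": 1}]'

```text
time_s: 18.05
ee_pos: [0.5347, -0.1558, 0.025]
orientation: [1.0, -0.0, -0.002, -0.0]
ft_force: [-6.9, 1.2, 2.2]
gripper_width: 0.001
grasp_force: 3.4
```

Request:
apply_moves --plan '[{"dp": [0.04, 0, 0], "delta_rot": [0, 0, 0], "fingers": 1}, {"dp": [0, 0, 0], "delta_rot": [0, 0, 0], "fingers": 1}]'

```text
time_s: 18.25
ee_pos: [0.5363, -0.1558, 0.025]
orientation: [1.0, -0.0, -0.001, -0.0]
ft_force: [-5.7, 1.3, 0.2]
gripper_width: -0.002
grasp_force: 2.6
```

Request:
apply_moves --plan '[{"dp": [0.04, 0, 0], "delta_rot": [0, 0, 0], "fingers": 1}, {"dp": [0, 0, 0], "delta_rot": [0, 0, 0], "fingers": 1}]'

```text
time_s: 18.45
ee_pos: [0.5378, -0.1558, 0.0251]
orientation: [1.0, -0.0, -0.0, -0.0]
ft_force: [-4.3, 2.1, -0.7]
gripper_width: -0.002
grasp_force: 2.4
```

The force fell clearly, from 7 N to 4 N, so the latch has been passed. I'll take fine steps up to the stop.

Request:
apply_moves --plan '[{"dp": [0.02, 0, 0], "delta_rot": [0, 0, 0], "fingers": 1}, {"dp": [0, 0, 0], "delta_rot": [0, 0, 0], "fingers": 1}]'

```text
time_s: 18.65
ee_pos: [0.538, -0.1558, 0.025]
orientation: [1.0, -0.0, -0.001, -0.0]
ft_force: [-4.7, 1.7, 1.1]
gripper_width: -0.0
grasp_force: 2.7
```

Request:
apply_moves --plan '[{"dp": [0.02, 0, 0], "delta_rot": [0, 0, 0], "fingers": 1}, {"dp": [0, 0, 0], "delta_rot": [0, 0, 0], "fingers": 1}]'

```text
time_s: 18.85
ee_pos: [0.5385, -0.1558, 0.0251]
orientation: [1.0, -0.0, -0.001, -0.0]
ft_force: [-5.4, 2.0, 0.4]
gripper_width: -0.003
grasp_force: 2.7
```

Request:
apply_moves --plan '[{"dp": [0.02, 0, 0], "delta_rot": [0, 0, 0], "fingers": 1}, {"dp": [0, 0, 0], "delta_rot": [0, 0, 0], "fingers": 1}]'

```text
time_s: 19.05
ee_pos: [0.5389, -0.1558, 0.025]
orientation: [1.0, -0.0, -0.001, -0.0]
ft_force: [-5.9, 1.2, 0.7]
gripper_width: 0.003
grasp_force: 2.8
```

Request:
apply_moves --plan '[{"dp": [0.02, 0, 0], "delta_rot": [0, 0, 0], "fingers": 1}, {"dp": [0, 0, 0], "delta_rot": [0, 0, 0], "fingers": 1}]'

```text
time_s: 19.25
ee_pos: [0.5395, -0.1558, 0.0251]
orientation: [1.0, -0.0, -0.001, -0.0]
ft_force: [-5.4, 1.9, 0.5]
gripper_width: 0.001
grasp_force: 2.8
```

Request:
apply_moves --plan '[{"dp": [0.02, 0, 0], "delta_rot": [0, 0, 0], "fingers": 1}, {"dp": [0, 0, 0], "delta_rot": [0, 0, 0], "fingers": 1}]'

```text
time_s: 19.45
ee_pos: [0.5399, -0.1558, 0.025]
orientation: [1.0, -0.0, -0.001, -0.0]
ft_force: [-6.6, 0.9, 0.4]
gripper_width: -0.002
grasp_force: 2.8
```

Request:
apply_moves --plan '[{"dp": [0.02, 0, 0], "delta_rot": [0, 0, 0], "fingers": 1}, {"dp": [0, 0, 0], "delta_rot": [0, 0, 0], "fingers": 1}]'

```text
time_s: 19.65
ee_pos: [0.5404, -0.1558, 0.025]
orientation: [1.0, -0.0, -0.001, -0.0]
ft_force: [-6.0, 1.6, -0.2]
gripper_width: -0.001
grasp_force: 2.8
```

Request:
apply_moves --plan '[{"dp": [0.02, 0, 0], "delta_rot": [0, 0, 0], "fingers": 1}, {"dp": [0, 0, 0], "delta_rot": [0, 0, 0], "fingers": 1}]'

```text
time_s: 19.85
ee_pos: [0.5408, -0.1558, 0.025]
orientation: [1.0, -0.0, -0.001, -0.0]
ft_force: [-5.3, 1.8, 0.3]
gripper_width: -0.002
grasp_force: 2.9
```

Request:
apply_moves --plan '[{"dp": [0.02, 0, 0], "delta_rot": [0, 0, 0], "fingers": 1}, {"dp": [0, 0, 0], "delta_rot": [0, 0, 0], "fingers": 1}]'

```text
time_s: 20.05
ee_pos: [0.5408, -0.1558, 0.025]
orientation: [1.0, -0.0, -0.002, -0.0]
ft_force: [-7.6, 1.3, 1.9]
gripper_width: -0.0
grasp_force: 3.4
```

Request:
apply_moves --plan '[{"dp": [0.02, 0, 0], "delta_rot": [0, 0, 0], "fingers": 1}, {"dp": [0, 0, 0], "delta_rot": [0, 0, 0], "fingers": 1}]'

```text
time_s: 20.25
ee_pos: [0.5408, -0.1558, 0.025]
orientation: [1.0, -0.0, -0.002, -0.0]
ft_force: [-8.0, 1.7, 2.6]
gripper_width: 0.002
grasp_force: 3.9
```

The tool stays at 0.5408 while the force climbs, so this is the stop. I'll press once more to confirm.

Request:
apply_moves --plan '[{"dp": [0.04, 0, 0], "delta_rot": [0, 0, 0], "fingers": 1}, {"dp": [0.02, 0, 0], "delta_rot": [0, 0, 0], "fingers": 1}, {"dp": [0, 0, 0], "delta_rot": [0, 0, 0], "fingers": 1}]'

```text
time_s: 20.55
ee_pos: [0.5408, -0.1558, 0.025]
orientation: [1.0, -0.001, -0.004, -0.0]
ft_force: [-11.8, 2.4, 5.4]
gripper_width: -0.0
grasp_force: 5.4
```

The stop is firm at 12 N. I'll ease back gently, then retreat and check that the shuttle stays in.

Request:
apply_moves --plan '[{"dp": [-0.1, 0, 0], "delta_rot": [0, 0, 0], "fingers": 1}, {"dp": [-0.1, 0, 0], "delta_rot": [0, 0, 0], "fingers": 1}, {"dp": [-0.1, 0, 0], "delta_rot": [0, 0, 0], "fingers": 1}, {"dp": [-0.1, 0, 0], "delta_rot": [0, 0, 0], "fingers": 1}, {"dp": [0, 0, 0], "delta_rot": [0, 0, 0], "fingers": 1}]'

```text
time_s: 21.05
ee_pos: [0.537, -0.1572, 0.0266]
orientation: [1.0, -0.001, 0.003, 0.001]
ft_force: [0.3, -0.1, 0.3]
gripper_width: 0.0
grasp_force: 0.0
```

Request:
apply_moves --plan '[{"dp": [-0.3, 0, 0], "delta_rot": [0, 0, 0], "fingers": 1}, {"dp": [-0.6, 0, 0], "delta_rot": [0, 0, 0], "fingers": 1}, {"dp": [-0.8, 0, 0.2], "delta_rot": [0, 0, 0], "fingers": 1}, {"dp": [-0.8, 0, 0.5], "delta_rot": [0, 0, 0], "fingers": 1}, {"dp": [-0.8, 0, 0.8], "delta_rot": [0, 0, 0], "fingers": 1}, {"dp": [-0.6, 0, 0.8], "delta_rot": [0, 0, 0], "fingers": 1}, {"dp": [0, 0, 0.8], "delta_rot": [0, 0, 0], "fingers": 1}, {"dp": [0, 0, 0], "delta_rot": [0, 0, 0], "fingers": 1}, {"dp": [0, 0, 0], "delta_rot": [0, 0, 0], "fingers": 1}]'

```text
time_s: 21.95
ee_pos: [0.4377, -0.1567, 0.1034]
orientation: [1.0, -0.001, 0.001, 0.001]
ft_force: [-0.9, 0.2, -0.2]
gripper_width: -0.005
grasp_force: 0.0
```

```bash
python3 - <<'E'
from h import *
s=observe(); print(s["time_s"],s["ee_pos"],s["ft_force"])
a=grab_frame("scene")[:,:,::-1]; b=grab_frame("top")[:,:,::-1]
cv2.imwrite("pics/g5.png",cv2.convertScaleAbs(np.hstack([cv2.resize(a[200:400,150:430],(480,480*200//280)),cv2.resize(b[130:310,410:540],(320,480*200//280))]),alpha=1.4))
E
```

```text
21.95 [ 0.43767989 -0.15667471  0.10343229] [-0.86696185  0.1728016  -0.19412316]
```

View pics/g5.png

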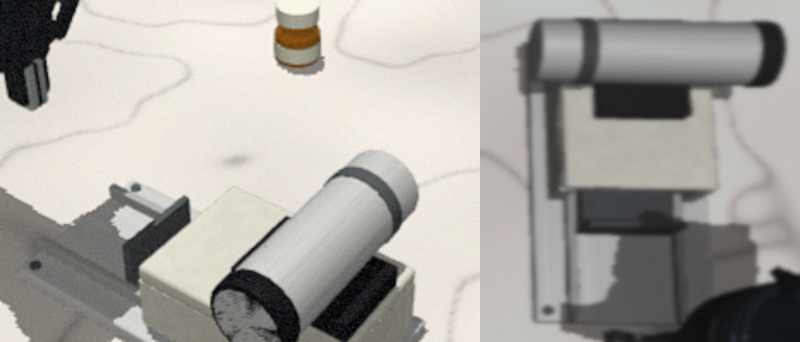

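The shuttle has stayed in by itself. Its front plate is now close to the housing, at about (155,240) in the left crop and (625,228) in the right, and the robot is clear of everything.

```bash
python3 -c "
from rig import *
print(hand_in())"
```

```text
the job is handed in; nothing more can be done
None
```

The job is handed in: the standard lay flat, knob up, in the nest, the shuttle was eased to its stop at about 12 N, latched and stayed in when released, and the blank, weight and jar were not touched.

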